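# Board the bird-feeder roof on the turntable

### The job

Turn the spoked turntable by pushing its spokes until the feeder roof's low eave is over the pointer bar of the base. Then lay the plain board on the roof so that it overlaps the bottom course already there, its lower edge along the lower chalk line, and after it lay the ridge board overlapping the plain one, its lower edge along the upper chalk line and its raised bead on top at the ridge side. Centre both boards across the roof, leave them lying loose, and do not disturb the gourd or the pot.

Things in the scene. Friction and masses are not known exactly. Their poses are not given: they have to be found in the camera images.
- stand: Fixed base of the turntable, a dark disc 180 mm in diameter and 16 mm high. Origin on the turning axis at the table top. A steel pointer bar, 14 mm wide and 12 mm high, runs out along its -x axis from 90 to 210 mm from the axis. The base stands at some yaw.
- wheel (a joint): Angle of the spoked wheel with the roof on it, rad, counter-clockwise seen from above; 0 = eave middle and one spoke over the pointer bar. Six level round steel spokes, 16 mm thick, every 60 degrees, reach 200 mm from the axis, centre line 45 mm above the table. Stiff (0.4 N m, 2 to 3 N at a spoke's end), stays where left, turns 2.2 rad either way. Starts turned counter-clockwise, at 1.0 to 1.5.
- spoke (a point): Tip of the spoke that is under the middle of the eave (the one that belongs over the pointer), on its centre line; its x axis points to the turning axis. It belongs to the wheel.
- roof (a point): Roof deck of grey felt that grips boards, 160 mm up the slope, 200 mm along the eave, 12 mm thick, pitch 31 degrees. Origin: middle of the eave edge on the top face, 78 mm high, 69 mm from the axis; x up the slope, y along the eave, z square to the deck. Ridge 160 mm high, corners 125 mm from the axis. A fixed bottom course, 170 mm long, 6 mm thick, covers it from eave to 64 mm up.
- line_low (a point): Middle of the lower of two white chalk lines across the deck (seen at both ends beyond the boards), on the top face, 46 mm up from the eave; roof's axes. The plain board's lower edge belongs here, on the bottom course (18 mm overlap), its upper edge on the deck: it then lies 7.5 degrees flatter than the deck (pitch 23.5), centre 32 mm up from the line and 7 mm off the deck.
- line_high (a point): Middle of the upper chalk line, on the deck's top face, 92 mm up from the eave; roof's axes. The ridge board's lower edge belongs here, resting on the upper part of the plain board, its upper edge on the deck (same overlap, same tilt and same centre offsets as for the lower line).
- board: The plain board: loose flat wooden board, 64 mm (x) by 170 mm (y) by 6 mm (z), about 45 g, lying flat on the table. Origin at its centre; its two long edges are alike.
- ridge_board: The ridge board: loose board of the same size, about 55 g, with a raised bead, 9 mm wide and 8 mm high, on its top face along its whole +x long edge, flush with that edge. Origin at the centre of the 64 by 170 by 6 mm board (bead not counted). Lies flat on the table, bead up.
- bead (a point): Middle of the bead's top, 27.5 mm in +x and 11 mm in +z from the ridge board's origin.
- gourd: Bystander: round gourd with a short neck, 96 mm in diameter, 99 mm high. Origin at the centre of its underside.
- pot: Bystander: small pot with a dark lid, 64 mm in diameter, 103 mm high. Origin at the centre of its underside.
Not all that is in view belongs to the job. Several things look just like the board: the one meant starts farthest from the robot's base. Of the things that look like the ridge_board, take the one that is nearest to the robot's base at the start.

How it is judged:
By the outcome, as a careful person would: the job done as asked, in the order asked, and still so for the second after the job is handed in, with the robot touching nothing.
It also fails if it takes over 72 s, if anything falls off the work surface, if the arm or the gripper's body presses on something with over 40 N, if the wrist force passes 120 N, or if a joint passes its speed limit or range.

### The arm

A 6-joint arm with a two-finger parallel gripper is mounted at the origin on the work surface. World frame = base frame: x ahead of the robot, y to its left, z up, the work surface at z = 0. Lengths are in mm, angles in rad, forces in N, time in s.
With the tool pointing down it reaches from about 350 to 875 mm from the base axis. Payload 4.2 kg.
Tool frame: the origin (TCP) lies midway between the tips of the shut fingers; the grasp point (between the pads) lies 19 mm behind it; z points along the fingers, y is the line along which they close (so a half turn about z gives the same grasp; the last joint's range is limited). The gripper opens to 87 mm and grips with 3 to 60 N. Pads are 19 mm wide; open, the fingers measure 117 mm over their backs; the gripper's body (75 mm by 190 mm) begins 51 mm behind the grasp point.
Start: joints at [1.395, 0.385, 0.008, 0, -1.194, -0.259], TCP at [263.235, 566.839, 222.55] pointing down, gripper open.
Joint ranges: [-3.14, 3.14], [-1.21, 2.06], [-1.07, 1.41], [-3.16, 2.05], [-2.99, -0.16], [-3.1, 3.1]. Speed limits (rad/s): [2.79, 2.79, 3.14, 3.14, 3.14, 3.14].

### API

Orientations are given as a unit quaternion [w, x, y, z].
In Python, from station import sensors, viewer, manip gives the robot as it stands.
- The arm moves only by the shell command python3 -m inch 'ROWS'. ROWS is JSON, one flat list of numbers, 7 for each row, row after row: the shift along the tool's x, y, z in m, then the turn, a rotation vector about the tool's x, y, z in rad, then the closure, from 0 (fully open) to 1 (shut). In form: [tx, ty, tz, wx, wy, wz, claw, tx, ty, tz, wx, wy, wz, claw, ...]. A call has 1 to 20 rows; each row is the pose to reach, as a shift and turn from the pose commanded when the call began, along the tool's axes at that moment; what a row does not reach only later rows make up. A row lasts 1/12 s, in which the tool goes at most 41.7 mm and 7.16 degrees, less where a joint would pass 70% of its speed; a pose out of reach is approached as far as the arm can. A call with a gripper value outside its range is refused whole. The fingers move at their own pace and stop on an object; the grip force is fixed at half the most. Time passes only in rows, so rows that repeat a pose let the fingers close. It gives the time, the measured TCP pose, the force, the opening and the grip force at its end, in the units of the state.
- sensors.read_state(): the state, without advancing time (a new reading comes with each control period).
- viewer.grab_frame(name): name is "side" or "top"; returns (picture, depth): 400x640x3 uint8, blue, green, red; 400x640 float32, mm along the optical axis (not along the pixel's ray), 0 where there is no reading.
- viewer.camera_model(name): a dict with "camera_matrix" (3x3 intrinsics, pixels), "R" (3x3) and "t" (3): a world point X has camera coordinates R X + t. Camera axes: x right, y down, z forward; pixel columns grow to the right and rows downward; lengths in mm; the calibration is good to about 2 mm. A picture is of the moment at which its call begins. camera_model takes no time and is no camera call.
- manip.close_job(): hands the job in; it is judged then, once.
The state is a dict: "time_s": time; "qpos": joint angles; "joint_velocities": joint speeds; "joint_torque": joint torques, N m; "position": TCP position; "eef_rot": TCP orientation; "force": force on the tool from outside, world axes, zero at the start; "torque": the same for the moment, N m; "width": finger opening in mm; "grip_force": force on a finger pad.
Only numpy, scipy, OpenCV 4.12 (cv2) and the standard library are available. Lean on these libraries where they do the work, as an engineer would, in place of code of your own. Each camera call takes 0.05 s, during which the arm holds its last target. There are 200 camera calls.

## Working session

There is one attempt and no reset: what is moved stays moved. The work goes in short steps, Python scripts to look and compute and a shell command to move; the robot and the scene stay as the last step left them, time stands still between calls to the robot, and variables do not carry over. Pictures are saved under pics/ and viewed, at most 10 in all, crops included, and the job is handed in when it is done.

```bash
ls; mkdir -p pics; python3 - <<'E'
from station import sensors, viewer
import cv2,numpy as np
s=sensors.read_state(); print(s)
for n in("top","side"):
    p,d=viewer.grab_frame(n); cv2.imwrite(f"pics/{n}0.png",p); np.savez(f"pics/{n}0.npz",p=p,d=d)
    m=viewer.camera_model(n); R=np.array(m["R"]);print(n,m["camera_matrix"],R,-R.T@np.array(m["t"]))
E
```

```text
pics
{'time_s': 0.0, 'qpos': array([ 1.39457271e+00,  3.85541214e-01,  6.61737391e-03, -5.00353821e-04,
       -1.19397510e+00, -2.58613950e-01]), 'joint_velocities': array([ 0.00019323,  0.00018778,  0.0013049 ,  0.0014508 , -0.00080285,
       -0.00109339]), 'joint_torque': array([ 1.80422267e-04, -3.90666175e+01,  1.87409109e+01,  4.22010273e+00,
        1.10590787e-02, -1.84883106e-04]), 'position': array([263.01093188, 566.30287966, 221.46534359]), 'eef_rot': array([ 1.05998869e-03,  9.76437015e-01, -2.15799898e-01, -1.89033655e-04]), 'force': array([ 0.06288621,  0.3439771 , -0.19892773]), 'torque': array([ 0.03070143, -0.00332116,  0.03642896]), 'grip_force': 0.0, 'width': 86.84930422522042}
top [[457.66949935   0.         321.0295682 ]
 [  0.         457.66949935 197.65648404]
 [  0.           0.           1.        ]] [[ 0.00702164 -0.99997064 -0.00306747]
 [-0.99520762 -0.00668894 -0.09755533]
 [ 0.09753194  0.00373777 -0.99522538]] [ 401.49638716  -83.23782577 1386.48705891]
side [[456.77668257   0.         327.9313911 ]
 [  0.         456.77668257 202.53398341]
 [  0.           0.           1.        ]] [[ 0.75905684 -0.6509473   0.01001683]
 [-0.31199257 -0.3772266  -0.87198666]
 [ 0.57139597  0.65876226 -0.48942715]] [-251.83740227 -954.36506982  776.20545084]
```

View pics/top0.png

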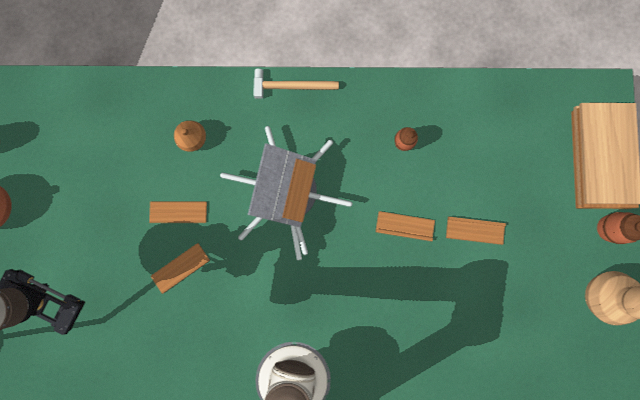

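View pics/side0.png

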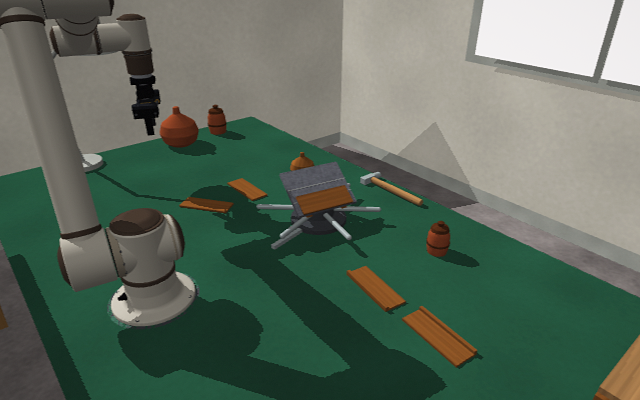

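The top view shows the roof at (283,185), its brown bottom course on the right side facing -y. There are four boards, at (178,212), (180,268), (405,226) and (476,230). The gourd is at (190,135) and the pot at (405,138). I need closer crops to see which boards have a bead.

```bash
cat > h.py <<'E'
import numpy as np,cv2
from station import sensors,viewer
from scipy.spatial.transform import Rotation as Rot
def cam(n):
    m=viewer.camera_model(n); return np.array(m["camera_matrix"]),np.array(m["R"]),np.array(m["t"])
def cast(n,uv,z):
    K,R,t=cam(n); uv=np.atleast_2d(np.asarray(uv,float)); c=-R.T@t
    r=(np.linalg.inv(K)@np.c_[uv,np.ones(len(uv))].T).T@R
    return c+r*((z-c[2])/r[:,2])[:,None]
def cloud(n,d):
    K,R,t=cam(n); v,u=np.mgrid[:d.shape[0],:d.shape[1]]
    P=np.stack([(u-K[0,2])/K[0,0]*d,(v-K[1,2])/K[1,1]*d,d],-1)
    return (P-t)@R
def proj(n,X):
    K,R,t=cam(n); c=R@np.asarray(X,float)+t; return (K@c)[:2]/c[2]
def grab(n,name=None):
    p,d=viewer.grab_frame(n)
    if name: cv2.imwrite(f"pics/{name}.png",p)
    return p,d
def wood(p):
    h=cv2.cvtColor(p,cv2.COLOR_BGR2HSV); return cv2.inRange(h,(5,110,60),(20,255,255))
E
python3 - <<'E'
from h import *
z=np.load("pics/top0.npz");p,d=z["p"],z["d"];X=cloud("top",d)
m=cv2.morphologyEx(wood(p),cv2.MORPH_CLOSE,np.ones((3,3)))
cs,_=cv2.findContours(m,0,2)
for c in cs:
    if cv2.contourArea(c)<300: continue
    M=np.zeros(m.shape,np.uint8);cv2.drawContours(M,[c],-1,1,-1);M=cv2.erode(M,np.ones((3,3)))
    zz=X[M>0][:,2]
    b=cv2.boxPoints(cv2.minAreaRect(c)); B=cast("top",b,6)
    print("px",b.mean(0).round(),"z pct",np.percentile(zz,[5,25,50,75,90,97]).round(1))
    ctr=B.mean(0);e=[B[1]-B[0],B[2]-B[1]];L=[np.linalg.norm(q) for q in e];l=e[int(L[1]>L[0])]
    print("  ctr",ctr.round(1),"r",np.hypot(*ctr[:2]).round(),"sizes",np.round(L,1),"yaw long",np.degrees(np.arctan2(l[1],l[0])).round(1))
q=[p[195:300,135:225],p[195:260,365:515]]
a=cv2.resize(q[0],None,fx=4,fy=4,interpolation=2);b=cv2.resize(q[1],None,fx=2.9,fy=2.9,interpolation=2)
o=np.zeros((420,800,3),np.uint8);o[:420,:360]=a;o[:b.shape[0],362:362+b.shape[1]]=b[:, :438]
s=np.load("pics/side0.npz")["p"]
cv2.imwrite("pics/c1.png",o)
# depth of wheel region 
R=X[120:265,215:360].reshape(-1,3);k=R[:,2]>60;print("roof",R[k].mean(0),R[k][:,2].max())
sp=R[(R[:,2]>38)&(R[:,2]<58)];print(len(sp))
E
```

```text
px [180. 268.] z pct [ 3.2  5.9  7.7  9.5 11.2 12.9]
  ctr [323.6 342.9   6. ] r 471.0 sizes [171.8  64.9] yaw long -54.3
px [475. 230.] z pct [ 2.6  5.4  7.5 10.1 13.3 16.8]
  ctr [ 442.  -542.8    6. ] r 700.0 sizes [ 64.7 172.7] yaw long -96.4
px [618. 228.] z pct [ 31.2  65.4  94.9 119.2 124.2 131.4]
  ctr [ 452.8 -971.2    6. ] r 1072.0 sizes [126.4  93.2] yaw long -89.6
px [405. 226.] z pct [ 3.1  5.6  7.8 10.4 13.5 17. ]
  ctr [ 453.5 -332.1    6. ] r 562.0 sizes [ 63.7 172.5] yaw long -98.9
px [178. 212.] z pct [ 2.7  5.8  7.8  9.7 11.3 13.3]
  ctr [490.4 354.2   6. ] r 605.0 sizes [ 60.6 169.9] yaw long -89.6
px [299. 190.] z pct [ 88.6  95.5 102.6 110.1 114.6 117.3]
  ctr [559.9 -11.1   6. ] r 560.0 sizes [183.6  63.3] yaw long -12.4
px [406. 139.] z pct [ 43.3  67.4  84.7  88.8  98.8 102.7]
  ctr [ 719.4 -337.4    6. ] r 795.0 sizes [67.6 68.7] yaw long 179.2
px [190. 136.] z pct [49.9 61.  67.  74.5 80.7 97.9]
  ctr [726.2 327.7   6. ] r 797.0 sizes [95.7 90.8] yaw long -89.6
px [586. 171.] z pct [ 8.7 17.4 28.  39.5 45.  47.9]
  ctr [ 626.6 -882.1    6. ] r 1082.0 sizes [173.9 349.6] yaw long -150.6
roof [554.40682194  25.69937129 149.98220924] 1386.4870589085588
929
```

View pics/c1.png

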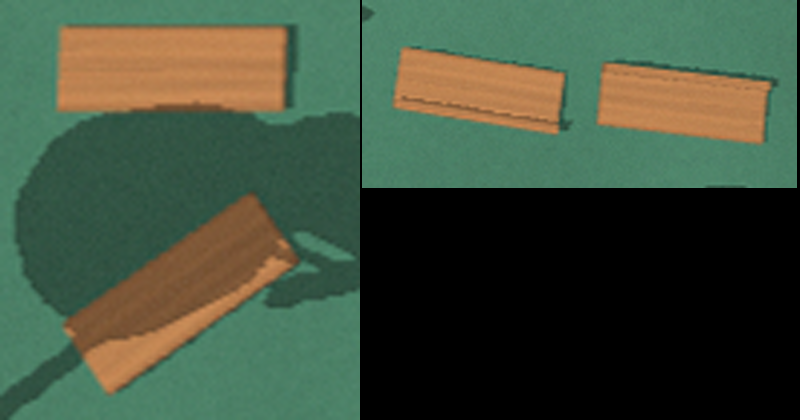

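The crops show the right-hand pair have beads and the left-hand pair are plain. So the plain board to use is the one at (490,354), and the ridge board is the one at (453,-332), with its bead on the side facing the robot. Next I'll fit the wheel.

```bash
cat >> h.py <<'E'
from scipy.optimize import least_squares
def wheel(p,d,x0=(560,10),show=True,ax=None):
    X=cloud("top",d);h=cv2.cvtColor(p,cv2.COLOR_BGR2HSV)
    st=(h[...,1]<60)&(h[...,2]>60)&(d>0)
    vu=np.argwhere(st); Z=X[st][:,2]; P=cast("top",vu[:,::-1],45)[:,:2]
    c=np.array(x0 if ax is None else ax,float)
    for it in range(4):
        r=np.hypot(*(P-c).T); k=(r>135)&(r<203)&(Z>35)&(Z<65)
        Q=P[k]
        def f(v):
            cc=c if ax is not None else v[1:]
            a=np.arctan2(*(Q-cc).T[::-1])-v[0]; a-=np.round(a/(np.pi/3))*(np.pi/3)
            return a*np.hypot(*(Q-cc).T)
        best=min((least_squares(f,[s]+([] if ax is not None else list(c)),loss="soft_l1",f_scale=3) for s in np.arange(0,1.05,.15)),key=lambda q:q.cost)
        if ax is None:c=best.x[1:]
    P2=cast("top",vu[:,::-1],10)[:,:2];r2=np.hypot(*(P2-c).T)
    k2=(r2>100)&(r2<215)&(Z<25)
    return c,np.degrees(best.x[0])%60,best.cost,k.sum(),P2[k2],Q
E
python3 - <<'E'
from h import *
z=np.load("pics/top0.npz");p,d=z["p"],z["d"]
c,ph,co,n,B,Q=wheel(p,d);print(c,ph,co,n,len(B))
rr=np.hypot(*(Q-c).T);aa=np.degrees(np.arctan2(*(Q-c).T[::-1]))
for k in range(6):
    s=abs((aa-ph-60*k+180)%360-180)<15; print(60*k+ph,s.sum(),np.round(np.median(((aa-ph-60*k+180)%360-180)[s]),2) if s.any() else None,rr[s].max() if s.any() else None)
ang=np.degrees(np.arctan2(*(B-c).T[::-1])); print(np.histogram(ang%360,bins=np.arange(0,361,10)))
# chalk line & roof plane
X=cloud("top",d); m=(X[...,2]>75)&(X[...,2]<165)&(np.hypot(X[...,0]-c[0],X[...,1]-c[1])<130)&(d>0)
h=cv2.cvtColor(p,cv2.COLOR_BGR2HSV); g=m&(h[...,1]<60)
A=X[g]; s,*_=np.linalg.lstsq(np.c_[A[:,:2],np.ones(len(A))],A[:,2],rcond=None)
print("up-slope yaw",np.degrees(np.arctan2(s[1],s[0])),"pitch",np.degrees(np.arctan(np.hypot(*s[:2]))))
q=cv2.resize(p[115:270,205:365],None,fx=3.7,fy=3.7,interpolation=2)
s=np.load("pics/side0.npz")["p"]
cv2.imwrite("pics/c2.png",q)
E
```

```text
[557.90342656  25.31191585] 17.569405340441108 4193.658888417328 666 355
17.569405340441108 97 -0.07 199.48238850084445
77.56940534044111 111 0.09 198.87419249402024
137.5694053404411 117 -0.05 198.42371838463274
197.5694053404411 115 -0.01 199.52741911349275
257.5694053404411 113 0.04 199.4195676078631
317.5694053404411 113 -0.06 198.33054450067695
(array([  0,   1,  18,   8,   5,   4,   6,  15,   9,   5,   4,   5,   4,
        20,   1,   1,   0,   0,  89, 121,   2,   0,   0,   0,   0,  22,
         0,   0,   0,   0,   0,   1,  14,   0,   0,   0]), array([  0,  10,  20,  30,  40,  50,  60,  70,  80,  90, 100, 110, 120,
       130, 140, 150, 160, 170, 180, 190, 200, 210, 220, 230, 240, 250,
       260, 270, 280, 290, 300, 310, 320, 330, 340, 350, 360]))
up-slope yaw 77.50456812944175 pitch 30.1580444549108
```

View pics/c2.png

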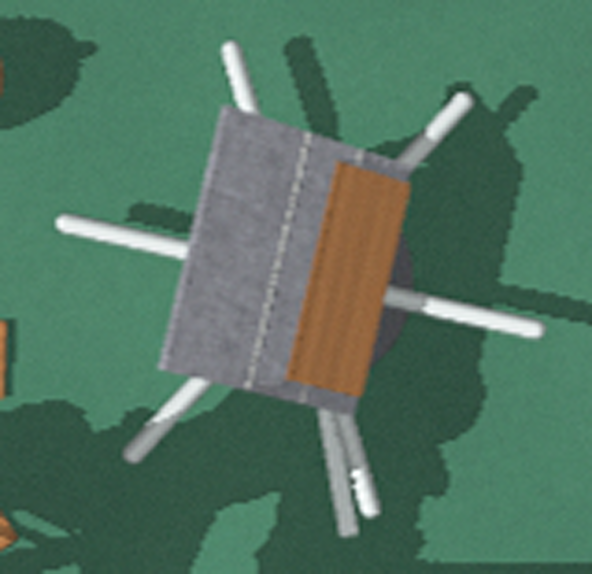

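The fit is good: spoke radius about 200, pitch about 30, and up-slope yaw agreeing with a spoke. The axis is at (557.9, 25.3) and the eave spoke at 257.6°. The pointer shows in the crop as the grey bar with its tip at about (347,533), next to the 197.6° spoke. Now I'll get the pointer angle and the first push pose.

```bash
cat >> h.py <<'E'
def yawrot(th,tilt=0):  # tool down, tool x at yaw th(deg)
    c,s=np.cos(np.radians(th)),np.sin(np.radians(th))
    return np.array([[c,s,0],[s,-c,0],[0,0,-1]])
def rows(*tg,R0=None):
    """tg: (pos mm, R) world targets -> shift(m), rotvec in present tool axes"""
    s=sensors.read_state();q=s["eef_rot"];R=Rot.from_quat(np.roll(q,-1)).as_matrix()
    for pos,Rt in tg:
        print(np.round(R.T@(np.array(pos,float)-s["position"])/1000,4).tolist(),np.round(Rot.from_matrix(R.T@Rt).as_rotvec(),3).tolist())
def st():
    s=sensors.read_state();q=s["eef_rot"];R=Rot.from_quat(np.roll(q,-1)).as_matrix()
    print("t",round(s["time_s"],2),"pos",s["position"].round(1),"xaxis yaw",np.degrees(np.arctan2(R[1,0],R[0,0])).round(2),"zax",R[:,2].round(3),"F",s["force"].round(1),"w",round(s["width"],1),"g",round(s["grip_force"],1),"q",s["qpos"].round(2))
E
python3 - <<'E'
from h import *
z=np.load("pics/top0.npz");p,d=z["p"],z["d"]
c=np.array([557.9,25.3])
c2=lambda x,y:(205+(x-.0)/3.7-.4,115+y/3.7-.4)
tip=cast("top",[c2(347.5,534)],12)[0];print(tip,np.hypot(*(tip[:2]-c)),np.degrees(np.arctan2(*(tip[:2]-c)[::-1]))%360)
# left edge: rows 228..256 first steel pixel
h=cv2.cvtColor(p,cv2.COLOR_BGR2HSV)
E_=[]
for v in range(230,257):
    row=p[v,280:305].astype(int); sat=h[v,280:305,1].astype(float)
    k=np.argmax(sat<70); 
    u=280+k-1+(sat[k-1]-70)/(sat[k-1]-sat[k]); E_.append((u,v))
W=cast("top",E_,12)[:,:2]; 
f=np.polyfit(W[:,0],W[:,1],1);print("edge yaw",np.degrees(np.arctan(f[0])),"resid",np.std(W[:,1]-np.polyval(f,W[:,0])))
n=np.array([-f[0],1])/np.hypot(1,f[0]);off=((np.array([c[0],np.polyval(f,c[0])])-c)@n);print("offset of edge from axis",off)
r=np.hypot(*(W-c).T);a=np.degrees(np.arctan2(*(W-c).T[::-1]))%360+np.degrees(np.arcsin(7/r));print("ptr",a.mean(),a.std())
P=lambda r,a,z:(c[0]+r*np.cos(np.radians(a)),c[1]+r*np.sin(np.radians(a)),z)
rows((P(182,150.5,222),yawrot(-29.5)),(P(182,150.5,32),yawrot(-29.5)))
E
```

```text
[352.35813252 -12.30537703  12.        ] 208.9536400026875 190.36800973107995
edge yaw 10.99403367366063 resid 0.38275379104495394
offset of edge from axis 10.224055365939954
ptr 189.8093795346316 0.2284744826662986
[0.314, 0.3519, 0.0003] [0.002, -0.0, 0.08]
[0.314, 0.3515, 0.1903] [0.002, -0.0, 0.08]
```

```bash
python3 -m inch '[0.314,0.352,0,0,0,0.08,1,0.314,0.352,0,0,0,0.08,1,0.314,0.352,0,0,0,0.08,1,0.314,0.352,0,0,0,0.08,1,0.314,0.352,0,0,0,0.08,1,0.314,0.352,0,0,0,0.08,1,0.314,0.352,0,0,0,0.08,1,0.314,0.352,0,0,0,0.08,1,0.314,0.352,0,0,0,0.08,1,0.314,0.352,0,0,0,0.08,1,0.314,0.352,0,0,0,0.08,1,0.314,0.352,0,0,0,0.08,1,0.314,0.352,0,0,0,0.08,1,0.314,0.352,0.19,0,0,0.08,1,0.314,0.352,0.19,0,0,0.08,1,0.314,0.352,0.19,0,0,0.08,1,0.314,0.352,0.19,0,0,0.08,1,0.314,0.352,0.19,0,0,0.08,1,0.314,0.352,0.19,0,0,0.08,1]'
python3 - <<'E'
from h import *
st();c=np.array([557.9,25.3])
P=lambda r,a,z:(c[0]+r*np.cos(np.radians(a)),c[1]+r*np.sin(np.radians(a)),z)
# final tcp angle est: spoke at 70.4 + 7.3 = 77.7
rows(*[(P(182,a,32),yawrot(a-180)) for a in np.arange(145,84,-5)])
E
```

```text
time_s: 1.68
position: [396.2, 113.5, 28.2]
eef_rot: [0.005, 0.967, -0.255, -0.004]
force: [-1.1, 0.7, 0.0]
width: 0.5
grip_force: 0.0
t 1.68 pos [396.2 113.5  28.2] xaxis yaw -29.51 zax [-0.01  -0.007 -1.   ] F [-1.1  0.7  0. ] w 0.5 g 0.0 q [ 0.68  0.31 -0.73 -0.   -0.54  0.38]
[0.003, -0.0203, -0.004] [0.011, 0.005, 0.096]
[0.0052, -0.036, -0.0042] [0.011, 0.004, 0.183]
[0.0088, -0.0515, -0.0044] [0.012, 0.004, 0.27]
[0.0137, -0.0666, -0.0046] [0.012, 0.003, 0.358]
[0.0199, -0.0812, -0.0048] [0.012, 0.003, 0.445]
[0.0273, -0.0952, -0.005] [0.012, 0.002, 0.532]
[0.036, -0.1085, -0.0052] [0.012, 0.002, 0.62]
[0.0457, -0.121, -0.0054] [0.012, 0.001, 0.707]
[0.0566, -0.1326, -0.0055] [0.012, 0.0, 0.794]
[0.0684, -0.1433, -0.0057] [0.013, -0.0, 0.881]
[0.081, -0.1528, -0.0059] [0.013, -0.001, 0.969]
[0.0945, -0.1612, -0.006] [0.013, -0.001, 1.056]
[0.1086, -0.1684, -0.0062] [0.013, -0.002, 1.143]
```

```bash
python3 -m inch '[0.003,-0.02,-0.004,0,0,0.096,1,0.0052,-0.036,-0.004,0,0,0.183,1,0.0088,-0.0515,-0.004,0,0,0.27,1,0.0137,-0.0666,-0.004,0,0,0.358,1,0.0199,-0.0812,-0.004,0,0,0.445,1,0.0273,-0.0952,-0.004,0,0,0.532,1,0.036,-0.1085,-0.004,0,0,0.62,1,0.0457,-0.121,-0.004,0,0,0.707,1,0.0566,-0.1326,-0.004,0,0,0.794,1,0.0684,-0.1433,-0.004,0,0,0.881,1,0.0684,-0.1433,-0.004,0,0,0.881,1,0.0684,-0.1433,-0.004,0,0,0.881,1]'
python3 - <<'E'
from h import *
st();c=np.array([557.9,25.3])
p,d=grab("top");_,ph,co,n,_,Q=wheel(p,d,ax=c);print("phase",ph,co,n)
s=sensors.read_state();v=s["position"][:2]-c;print("tcp r,ang",np.hypot(*v),np.degrees(np.arctan2(v[1],v[0])))
np.savez("pics/t1.npz",p=p,d=d)
E
```

```text
time_s: 2.68
position: [530.7, 207.5, 37.9]
eef_rot: [-0.001, 0.767, -0.642, 0.0]
force: [0.1, -0.1, -0.4]
width: 0.7
grip_force: 0.0
t 2.68 pos [530.7 207.5  37.9] xaxis yaw -79.83 zax [ 0.002  0.002 -1.   ] F [ 0.1 -0.1 -0.4] w 0.7 g 0.0 q [ 0.66  0.49 -0.35  0.   -0.72 -0.48]
phase 31.621000257438492 3703.3302585334 601
tcp r,ang 183.92627185672472 98.73081312845898
```

```bash
python3 - <<'E'
from h import *
c=np.array([557.9,25.3])
P=lambda r,a,z:(c[0]+r*np.cos(np.radians(a)),c[1]+r*np.sin(np.radians(a)),z)
rows(*[(P(183,a,36),yawrot(a-180)) for a in (94,90,86,82,79.5,78.5)])
z=np.load("pics/t1.npz");p,d=z["p"],z["d"];h=cv2.cvtColor(p,cv2.COLOR_BGR2HSV)
# pointer bar pixels: project bar region at angle 185..196, r 140..206
X=cloud("top",d);vu=np.argwhere((h[...,1]<60)&(h[...,2]>60)&(d>0)&(X[...,2]<28))
W=cast("top",vu[:,::-1],12)[:,:2];v=W-c;r=np.hypot(*v.T);a=np.degrees(np.arctan2(v[:,1],v[:,0]))%360
k=(r>120)&(r<214)&(a>180)&(a<201);W=W[k];m=W.mean(0);u=np.linalg.svd(W-m)[2][0];u*=-np.sign(u[0])
print(k.sum(),"bar dir",np.degrees(np.arctan2(*(-u)[::-1]))%360,"centroid ang",np.degrees(np.arctan2(*(m-c)[::-1]))%360,"sd across",np.std((W-m)@[-u[1],u[0]]),r[k].max(),
 "median ang",np.median(a[k]))
E
```

```text
[0.0019, -0.015, 0.0017] [-0.002, 0.001, 0.108]
[0.0037, -0.0277, 0.0018] [-0.002, 0.001, 0.177]
[0.0064, -0.0402, 0.0018] [-0.002, 0.001, 0.247]
[0.01, -0.0524, 0.0018] [-0.002, 0.001, 0.317]
[0.0126, -0.06, 0.0018] [-0.002, 0.001, 0.361]
[0.0138, -0.063, 0.0018] [-0.002, 0.001, 0.378]
178 bar dir 10.826714245629846 centroid ang 190.63874287298904 sd across 5.059995285251288 210.577096199737 median ang 190.6494330763868
```

```bash
python3 -m inch '[0.0019,-0.015,0.002,0,0,0.108,1,0.0037,-0.0277,0.002,0,0,0.177,1,0.0064,-0.0402,0.002,0,0,0.247,1,0.01,-0.0524,0.002,0,0,0.317,1,0.0126,-0.06,0.002,0,0,0.361,1,0.0138,-0.063,0.002,0,0,0.378,1,0.0138,-0.063,0.002,0,0,0.378,1,0.0138,-0.063,0.002,0,0,0.378,1,0.0138,-0.063,0.002,0,0,0.378,1]'
python3 - <<'E'
from h import *
st();c=np.array([557.9,25.3])
p,d=grab("top");_,ph,co,n,_,Q=wheel(p,d,ax=c);print("phase",ph,co,n)
s=sensors.read_state();v=s["position"][:2]-c;a=np.degrees(np.arctan2(v[1],v[0]));print("tcp r,ang",np.hypot(*v),a)
P=lambda r,a,z:(c[0]+r*np.cos(np.radians(a)),c[1]+r*np.sin(np.radians(a)),z)
g=a-(ph+60); rows(*[(P(183,70.65+g+e,36),yawrot(70.65+g-180)) for e in (0,6)])
E
```

```text
time_s: 3.48
position: [594.1, 204.1, 35.0]
eef_rot: [0.001, -0.632, 0.775, -0.0]
force: [-0.3, 0.1, 0.5]
width: 0.2
grip_force: 0.0
t 3.48 pos [594.1 204.1  35. ] xaxis yaw -101.53 zax [ 0.001  0.001 -1.   ] F [-0.3  0.1  0.5] w 0.2 g 0.0 q [ 0.59  0.57 -0.2   0.   -0.8  -0.79]
phase 12.606797567928055 3799.0250831337357 606
tcp r,ang 182.36779795284738 78.56910006018198
[-0.0005, -0.0062, -0.001] [-0.001, 0.001, 0.032]
[-0.0002, 0.0129, -0.001] [-0.001, 0.001, 0.032]
```

```bash
python3 -m inch '[0,-0.003,0,0,0,0.01,1,0,-0.005,0,0,0,0.02,1,0,-0.0062,0,0,0,0.032,1,0,-0.0062,0,0,0,0.032,1,0,-0.0062,0,0,0,0.032,1]'
python3 - <<'E'
from h import *
st();c=np.array([557.9,25.3])
p,d=grab("top");_,ph,co,n,_,Q=wheel(p,d,ax=c);print("phase",ph,co,n)
s=sensors.read_state();v=s["position"][:2]-c;a=np.degrees(np.arctan2(v[1],v[0]));print("tcp r,ang",np.hypot(*v),a)
E
```

```text
time_s: 3.95
position: [600.4, 202.5, 34.6]
eef_rot: [0.0, -0.619, 0.785, 0.0]
force: [-0.8, 1.4, 0.7]
width: 0.3
grip_force: 0.8
t 3.95 pos [600.4 202.5  34.6] xaxis yaw -103.47 zax [ 0.  0. -1.] F [-0.8  1.4  0.7] w 0.3 g 0.8 q [ 0.58  0.58 -0.19 -0.   -0.8  -0.82]
phase 10.622345357061022 3826.910234966199 605
tcp r,ang 182.27676076168092 76.4992475099136
```

The wheel phase is 10.62° against the pointer at 190.65°, so it is aligned. I'll back off and re-measure the boards.

```bash
python3 -m inch '[0,0.03,0,0,0,0,1,0,0.03,0,0,0,0,1,0,0.03,-0.19,0,0,0,0.8,0,0.03,-0.19,0,0,0,0.6,0,0.03,-0.19,0,0,0,0.3,0,0.03,-0.19,0,0,0,0,0,0.03,-0.19,0,0,0,0,0,0.03,-0.19,0,0,0,0]'
cat >> h.py <<'E'
def rects(p,zt=6):
    m=cv2.morphologyEx(wood(p),cv2.MORPH_CLOSE,np.ones((3,3)));cs,_=cv2.findContours(m,0,2)
    for c in cs:
        if cv2.contourArea(c)<300: continue
        b=cv2.boxPoints(cv2.minAreaRect(c));B=cast("top",b,zt);ctr=B.mean(0);e=[B[1]-B[0],B[2]-B[1]];L=[np.linalg.norm(q) for q in e];l=e[int(L[1]>L[0])]
        print("px",b.mean(0).round(),"ctr",ctr.round(1),"sizes",np.round(L,1),"yaw",np.degrees(np.arctan2(l[1],l[0])).round(1))
E
python3 - <<'E'
from h import *
st();c=np.array([557.9,25.3])
p,d=grab("top","t2");_,ph,co,n,_,Q=wheel(p,d);print("phase",ph,_,co,n)
rects(p)
E
```

```text
time_s: 4.67
position: [574.7, 210.7, 232.3]
eef_rot: [0.007, -0.62, 0.785, -0.002]
force: [0.9, 0.1, -0.2]
width: 32.4
grip_force: 0.0
t 4.67 pos [574.7 210.7 232.3] xaxis yaw -103.4 zax [ 0.013  0.006 -1.   ] F [ 0.9  0.1 -0.2] w 32.4 g 0.0 q [ 0.62  0.35 -0.02  0.   -1.18 -0.85]
phase 10.629314972472855 [[ 7.59559555e+02  7.40648012e+01]
 [ 7.56426195e+02  7.40100375e+01]
 [ 7.53294198e+02  7.39552976e+01]
 [ 7.47053471e+02  7.07767669e+01]
 [ 7.43925576e+02  7.07227660e+01]
 [ 7.40799041e+02  7.06687886e+01]
 [ 7.37673865e+02  7.06148347e+01]
 [ 7.34550046e+02  7.05609042e+01]
 [ 7.28325763e+02  6.73880342e+01]
 [ 7.25206030e+02  6.73348397e+01]
 [ 7.22087651e+02  6.72816684e+01]
 [ 7.18970626e+02  6.72285202e+01]
 [ 7.15854954e+02  6.71753950e+01]
 [ 7.09647049e+02  6.40081669e+01]
 [ 7.06535447e+02  6.39557749e+01]
 [ 7.03425193e+02  6.39034057e+01]
 [ 7.00316287e+02  6.38510591e+01]
 [ 6.97208729e+02  6.37987352e+01]
 [ 6.95231360e+02 -1.13530610e+02]
 [ 6.91017139e+02  6.06371305e+01]
 [ 6.92108003e+02 -1.10489833e+02]
 [ 6.87913634e+02  6.05855369e+01]
 [ 6.84811474e+02  6.0
[... 6341 characters left out ...]
3e+01]
 [ 3.52072975e+02 -1.36401937e+01]
 [ 3.52094251e+02 -1.66238254e+01]
 [ 3.52115526e+02 -1.96074174e+01]] 4131.245842077342 665
px [183. 266.] ctr [329.4 334.2   6. ] sizes [150.3  64.3] yaw -54.4
px [475. 230.] ctr [ 441.6 -543.     6. ] sizes [ 64.3 172.6] yaw -96.0
px [618. 228.] ctr [ 452.8 -971.2    6. ] sizes [126.4  93.2] yaw -89.6
px [405. 226.] ctr [ 453.7 -332.3    6. ] sizes [ 63.5 172.5] yaw -99.1
px [178. 212.] ctr [490.4 354.2   6. ] sizes [ 60.6 169.9] yaw -89.6
px [287. 202.] ctr [523.4  25.9   6. ] sizes [181.9  63.5] yaw -79.1
px [406. 139.] ctr [ 719.4 -335.9    6. ] sizes [64.5 68.7] yaw 179.2
px [586. 171.] ctr [ 626.7 -882.1    6. ] sizes [173.9 354.7] yaw -150.6
```

View pics/t2.png

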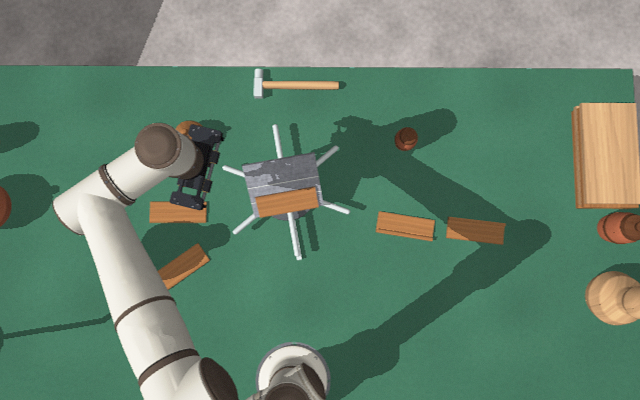

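The top view shows the eave spoke over the pointer bar at (298,255) and the roof facing the robot. The plain board is at (178,212). I'll go above it now.

```bash
python3 - <<'E'
from h import *
rows(((490,354.2,150),yawrot(-89.6)),((490,354.2,40),yawrot(-89.6)))
E
```

```text
[-0.1202, 0.1147, 0.0785] [-0.007, 0.005, -0.242]
[-0.1196, 0.1154, 0.1885] [-0.007, 0.005, -0.242]
```

```bash
python3 -m inch '[-0.12,0.115,0.078,-0.007,0.005,-0.242,0,-0.12,0.115,0.078,-0.007,0.005,-0.242,0,-0.12,0.115,0.078,-0.007,0.005,-0.242,0,-0.12,0.115,0.078,-0.007,0.005,-0.242,0,-0.12,0.115,0.078,-0.007,0.005,-0.242,0,-0.12,0.115,0.078,-0.007,0.005,-0.242,0,-0.12,0.115,0.188,-0.007,0.005,-0.242,0,-0.12,0.115,0.188,-0.007,0.005,-0.242,0,-0.12,0.115,0.188,-0.007,0.005,-0.242,0,-0.12,0.115,0.188,-0.007,0.005,-0.242,0,-0.12,0.115,0.188,-0.007,0.005,-0.242,0]'
python3 - <<'E'
from h import *
st();rows(((490,354.2,2.5),yawrot(-89.6)))
E
```

```text
time_s: 5.63
position: [487.5, 351.5, 35.5]
eef_rot: [0.006, 0.709, -0.705, -0.001]
force: [0.1, 0.2, 1.7]
width: 87.0
grip_force: 0.0
t 5.63 pos [487.5 351.5  35.5] xaxis yaw -89.62 zax [-0.009 -0.007 -1.   ] F [0.1 0.2 1.7] w 87.0 g 0.0 q [ 0.89  0.54 -0.26 -0.   -0.78 -0.88]
[-0.0029, -0.0028, 0.0329] [0.009, -0.007, -0.0]
```

```bash
python3 -m inch '[-0.003,-0.003,0.02,0.009,-0.007,0,0,-0.003,-0.003,0.02,0.009,-0.007,0,0,-0.003,-0.003,0.02,0.009,-0.007,0,0,-0.003,-0.003,0.02,0.009,-0.007,0,0]'
python3 - <<'E'
from h import *
st();rows(((490,354.2,2.5),yawrot(-89.6)))
E
```

```text
time_s: 5.97
position: [491.2, 356.6, 18.8]
eef_rot: [-0.003, 0.71, -0.705, -0.0]
force: [-0.3, -0.8, 1.0]
width: 87.1
grip_force: 0.0
t 5.97 pos [491.2 356.6  18.8] xaxis yaw -89.59 zax [ 0.004  0.005 -1.   ] F [-0.3 -0.8  1. ] w 87.1 g 0.0 q [ 0.89  0.56 -0.27 -0.   -0.73 -0.89]
[0.0025, 0.0013, 0.0163] [-0.004, 0.005, 0.0]
```

```bash
python3 -m inch '[0,0,0.01,0,0,0,0,0,0,0.01,0,0,0,0,0,0,0.01,0,0,0,0,0,0,0.01,0,0,0,0,0,0,0.01,0,0,0,0,0,0,0.01,0,0,0,0,0,0,0.01,0,0,0,0]'
python3 - <<'E'
from h import *
st();rows(((490,354.2,2.5),yawrot(-89.6)))
E
```

```text
time_s: 6.55
position: [490.2, 356.0, 6.6]
eef_rot: [-0.002, 0.71, -0.705, -0.001]
force: [-1.0, -0.3, -0.1]
width: 86.9
grip_force: 0.0
t 6.55 pos [490.2 356.    6.6] xaxis yaw -89.6 zax [ 0.002  0.003 -1.   ] F [-1.  -0.3 -0.1] w 86.9 g 0.0 q [ 0.89  0.58 -0.28 -0.   -0.71 -0.89]
[0.0018, 0.0002, 0.0041] [-0.002, 0.003, 0.0]
```

```bash
python3 -m inch '[0.002,0,0.004,-0.002,0.003,0,0,0.002,0,0.004,-0.002,0.003,0,0,0.002,0,0.004,-0.002,0.003,0,0,0.002,0,0.004,-0.002,0.003,0,0,0.002,0,0.004,-0.002,0.003,0,1,0.002,0,0.004,-0.002,0.003,0,1,0.002,0,0.004,-0.002,0.003,0,1,0.002,0,0.004,-0.002,0.003,0,1,0.002,0,0.004,-0.002,0.003,0,1,0.002,0,0.004,-0.002,0.003,0,1,0.002,0,0.004,-0.002,0.003,0,1,0.002,0,0.004,-0.002,0.003,0,1]'
python3 - <<'E'
from h import *
st()
E
```

```text
time_s: 7.55
position: [490.1, 354.0, 2.6]
eef_rot: [0.0, 0.71, -0.705, -0.0]
force: [-0.1, 0.3, 0.2]
width: 63.1
grip_force: 30.0
t 7.55 pos [490.1 354.    2.6] xaxis yaw -89.6 zax [-0. -0. -1.] F [-0.1  0.3  0.2] w 63.1 g 30.0 q [ 0.89  0.58 -0.29 -0.   -0.7  -0.89]
```

Gripped at width 63. Now I'll lift it and work out the roof poses.

```bash
cat >> h.py <<'E'
AX=np.array([557.9,25.3]);PH=10.65
def roofpose(s,off,tcpback,flip=1,lift=0,pitch=23.5,along=0,dn=0):
    """board centre s mm up-slope from eave, off mm off the deck; TCP lies tcpback mm below(-) board centre; tool y = -flip*upslope"""
    u=np.array([np.cos(np.radians(PH)),np.sin(np.radians(PH)),0]);z=np.array([0,0,1.])
    sl=lambda a:np.cos(np.radians(a))*u+np.sin(np.radians(a))*z
    nm=lambda a:-np.sin(np.radians(a))*u+np.cos(np.radians(a))*z
    o=np.r_[AX,78]-69*u
    ctr=o+s*sl(31)+off*nm(31)+along*np.cross(z,u)
    R=np.c_[np.cross(-flip*sl(pitch),-nm(pitch)),-flip*sl(pitch),-nm(pitch)]
    return ctr-tcpback*nm(pitch)+lift*nm(pitch)+dn*z,R
E
python3 -m inch '[0,0,-0.04,0,0,0,1,0,0,-0.08,0,0,0,1,0,0,-0.12,0,0,0,1,0,0,-0.16,0,0,0,1,0,0,-0.2,0,0,0,1,0,0,-0.23,0,0,0,1,0,0,-0.23,0,0,0,1,0,0,-0.23,0,0,0,1,0,0,-0.23,0,0,0,1]'
python3 - <<'E'
from h import *
st();rows(*[roofpose(78,7,.4,lift=l) for l in (110,60,5)])
print(roofpose(78,7,.4)); p,d=grab("side","s3")
E
```

```text
time_s: 8.3
position: [489.5, 353.5, 231.5]
eef_rot: [0.001, 0.709, -0.705, -0.001]
force: [-0.2, -0.1, -1.2]
width: 63.3
grip_force: 30.0
t 8.3 pos [489.5 353.5 231.5] xaxis yaw -89.62 zax [-0.002 -0.001 -1.   ] F [-0.2 -0.1 -1.2] w 63.3 g 30.0 q [ 0.89  0.34 -0.03 -0.   -1.2  -0.89]
[0.3375, -0.0175, 0.0071] [0.411, -0.037, -0.177]
[0.3339, -0.0373, 0.0529] [0.411, -0.037, -0.177]
[0.3299, -0.059, 0.1033] [0.411, -0.037, -0.177]
(array([552.40951686,  24.26752404, 123.80631692]), array([[ 0.18480905, -0.90126321,  0.3918804 ],
       [-0.98277445, -0.169481  ,  0.07369244],
       [ 0.        , -0.39874907, -0.91706007]]))
```

```bash
python3 -m inch '[0.034,-0.002,0,0.04,-0.004,-0.018,1,0.068,-0.004,0.001,0.08,-0.007,-0.035,1,0.1,-0.006,0.002,0.12,-0.011,-0.053,1,0.135,-0.007,0.003,0.164,-0.015,-0.071,1,0.169,-0.009,0.004,0.205,-0.018,-0.088,1,0.2,-0.0105,0.004,0.247,-0.022,-0.106,1,0.236,-0.012,0.005,0.288,-0.026,-0.124,1,0.27,-0.014,0.006,0.33,-0.03,-0.142,1,0.304,-0.016,0.007,0.37,-0.033,-0.159,1,0.3375,-0.0175,0.007,0.411,-0.037,-0.177,1,0.3375,-0.0175,0.007,0.411,-0.037,-0.177,1,0.3357,-0.0275,0.03,0.411,-0.037,-0.177,1,0.3339,-0.0373,0.053,0.411,-0.037,-0.177,1,0.3339,-0.0373,0.053,0.411,-0.037,-0.177,1,0.3339,-0.0373,0.053,0.411,-0.037,-0.177,1,0.3339,-0.0373,0.053,0.411,-0.037,-0.177,1,0.3339,-0.0373,0.053,0.411,-0.037,-0.177,1,0.3339,-0.0373,0.053,0.411,-0.037,-0.177,1]'
python3 - <<'E'
from h import *
st();rows(*[roofpose(78,7,.4,lift=l) for l in (60,20,3)])
p,d=grab("side");t,dt=grab("top");np.savez("pics/t3.npz",p=p,d=d,t=t,dt=dt)
o=np.vstack([cv2.resize(p[140:260,240:410],(567,400)),cv2.resize(t[130:270,220:360],None,fx=1.4,fy=1.4)[:196,:196].repeat(1,0) if 0 else np.zeros((0,567,3),np.uint8)])
b=cv2.resize(t[130:250,230:345],(230,240));o=np.hstack([o,np.vstack([b,np.zeros((160,230,3),np.uint8)])]);cv2.imwrite("pics/c3.png",o)
E
```

```text
time_s: 9.85
position: [530.2, 20.8, 180.6]
eef_rot: [-0.158, 0.754, -0.624, 0.131]
force: [-0.6, 0.5, -0.5]
width: 63.0
grip_force: 30.0
t 9.85 pos [530.2  20.8 180.6] xaxis yaw -79.28 zax [ 0.395  0.075 -0.916] F [-0.6  0.5 -0.5] w 63.0 g 30.0 q [ 0.39  0.08 -0.66  0.19 -0.43 -0.36]
[0.0007, 0.002, 0.0011] [-0.003, 0.001, 0.001]
[0.0007, 0.0021, 0.0411] [-0.003, 0.001, 0.001]
[0.0007, 0.0022, 0.0581] [-0.003, 0.001, 0.001]
```

View pics/c3.png

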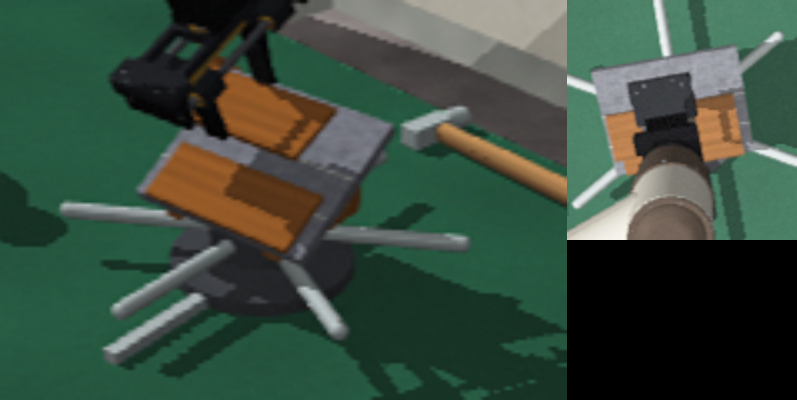

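The board is held above the roof at the right tilt, with the course end and line visible below it. Lowering now.

```bash
python3 -m inch '[0.0007,0.002,0.02,-0.003,0,0,1,0.0007,0.002,0.035,-0.003,0,0,1,0.0007,0.002,0.046,-0.003,0,0,1,0.0007,0.002,0.054,-0.003,0,0,1,0.0007,0.0022,0.0575,-0.003,0,0,1,0.0007,0.0022,0.0575,-0.003,0,0,1,0.0007,0.0022,0.0575,-0.003,0,0,1,0.0007,0.0022,0.0575,-0.003,0,0,1,0.0007,0.0022,0.0575,-0.003,0,0,1]'
python3 - <<'E'
from h import *
st();rows(*[roofpose(78,7,.4,lift=l) for l in (3,0,-1)])
t,d=grab("top");np.savez("pics/t4.npz",t=t,d=d)
m=wood(t)
X=cloud("top",d)
k=(m>0)&(X[...,2]>70)&(X[...,2]<160)&(abs(X[...,0]-540)<110)&(abs(X[...,1]-25)<125)
# ends of held board: pixels above course surface; use along-coordinate
u=np.array([np.cos(np.radians(PH)),np.sin(np.radians(PH))]);v=np.array([-u[1],u[0]])
A=X[k];up=(A[:,:2]-AX)@u+69;al=(A[:,:2]-AX)@v
hd=up*np.tan(np.radians(31))+78; hi=A[:,2]-hd
for lo in range(0,130,10):
    q=(up>=lo)&(up<lo+10)
    if q.sum()>5: print(lo,q.sum(),"along",np.percentile(al[q],[1,99]).round(1),"off",np.median(hi[q]).round(1))
E
```

```text
time_s: 10.7
position: [550.9, 23.7, 126.8]
eef_rot: [-0.157, 0.754, -0.625, 0.13]
force: [-1.0, 0.3, -0.2]
width: 63.1
grip_force: 30.0
t 10.7 pos [550.9  23.7 126.8] xaxis yaw -79.31 zax [ 0.392  0.074 -0.917] F [-1.   0.3 -0.2] w 63.1 g 30.0 q [ 0.37  0.2  -0.72  0.28 -0.26 -0.43]
[-0.0003, -0.0003, 0.0004] [0.0, 0.001, 0.001]
[-0.0003, -0.0003, 0.0034] [0.0, 0.001, 0.001]
[-0.0003, -0.0003, 0.0044] [0.0, 0.001, 0.001]
0 81 along [-81.6  84.6] off 8.4
10 93 along [-81.2  83. ] off 8.3
20 105 along [-82.1  84.3] off 8.3
30 131 along [-82.2  83.4] off 18.6
40 112 along [-82.   84.5] off 19.7
50 108 along [-82.4  83.6] off 17.3
60 120 along [-82.1  83.1] off 16.0
70 122 along [-81.9  84.7] off 14.6
80 124 along [-80.6  84.4] off 12.8
90 8 along [-81.   75.8] off 12.1
```

```bash
python3 -m inch '[0,0,0.002,0,0,0,1,0,0,0.0034,0,0,0,1,0,0,0.0034,0,0,0,1,0,0,0.0034,0,0,0,1,0,0,0.0034,0,0,0,1]'
python3 - <<'E'
from h import *
st();rows(*[roofpose(78,7,.4,lift=l) for l in (0,)])
p,d=grab("side");t,_=grab("top")
o=np.hstack([cv2.resize(p[150:240,265:385],(480,360),interpolation=2),cv2.resize(t[150:230,235:335],(320,256),interpolation=2).repeat(1,0)[:256] if 0 else cv2.copyMakeBorder(cv2.resize(t[150:230,235:335],(320,256),interpolation=2),0,104,0,0,0)]);cv2.imwrite("pics/c4.png",o)
E
```

```text
time_s: 11.17
position: [552.1, 23.9, 123.9]
eef_rot: [-0.157, 0.754, -0.625, 0.13]
force: [-5.3, 0.5, 8.0]
width: 63.1
grip_force: 30.0
t 11.17 pos [552.1  23.9 123.9] xaxis yaw -79.3 zax [ 0.392  0.074 -0.917] F [-5.3  0.5  8. ] w 63.1 g 30.0 q [ 0.37  0.2  -0.72  0.29 -0.25 -0.44]
[-0.0003, -0.0003, 0.0002] [-0.0, 0.0, 0.001]
```

View pics/c4.png

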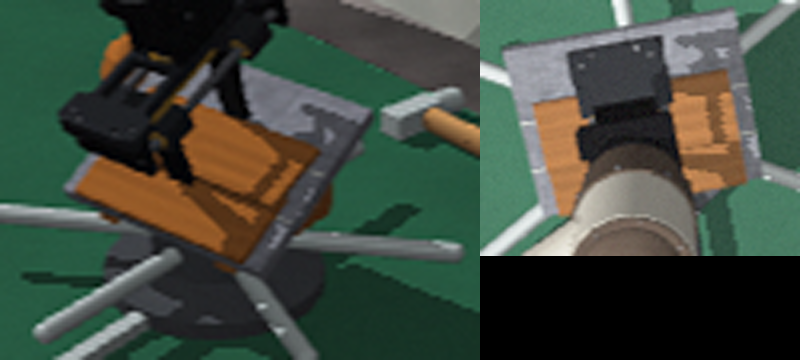

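Contact came at the expected height, about 9 N, with the board seated. I'll open partly and then retreat.

```bash
python3 -m inch '[0,0,0,0,0,0,0.2,0,0,0,0,0,0,0.17,0,0,0,0,0,0,0.17,0,0,-0.001,0,0,0,0.17,0,0,-0.005,0,0,0,0.17,0,0,-0.015,0,0,0,0.17,0,0,-0.04,0,0,0,0.1,0,0,-0.08,0,0,0,0,0,0,-0.12,0,0,0,0,0,0,-0.12,0,0,0,0]'
python3 - <<'E'
from h import *
st()
s=sensors.read_state()
rows(((453.7,-150,235),yawrot(-79.35)),((453.7,-332.3,200),yawrot(-79.3-90)))
E
```

```text
time_s: 12.1
position: [507.4, 15.9, 242.0]
eef_rot: [-0.163, 0.753, -0.623, 0.134]
force: [1.1, 1.0, 0.1]
width: 85.4
grip_force: 0.0
t 12.1 pos [507.4  15.9 242. ] xaxis yaw -79.22 zax [ 0.404  0.079 -0.911] F [1.1 1.  0.1] w 85.4 g 0.0 q [ 0.4  -0.04 -0.6   0.15 -0.6  -0.32]
[0.153, 0.0791, -0.0284] [-0.424, 0.002, 0.002]
[0.3321, 0.1245, -0.0108] [-0.331, 0.335, 1.546]
```

```bash
python3 - <<'E'
from h import *
rows(((453.6,-332.2,230),yawrot(-99)),((453.6,-332.2,60),yawrot(-99)))
E
```

```text
[0.3319, 0.1122, -0.0382] [-0.42, 0.075, 0.34]
[0.3322, 0.1822, 0.1167] [-0.42, 0.075, 0.34]
```

```bash
python3 -m inch '[0.033,0.011,-0.004,-0.042,0.007,0.034,0,0.066,0.022,-0.008,-0.084,0.015,0.068,0,0.1,0.034,-0.011,-0.126,0.022,0.102,0,0.133,0.045,-0.015,-0.168,0.03,0.136,0,0.166,0.056,-0.019,-0.21,0.037,0.17,0,0.2,0.067,-0.023,-0.252,0.045,0.204,0,0.233,0.079,-0.027,-0.294,0.053,0.238,0,0.266,0.09,-0.031,-0.336,0.06,0.272,0,0.3,0.1,-0.034,-0.378,0.068,0.306,0,0.332,0.112,-0.038,-0.42,0.075,0.34,0,0.332,0.13,0.001,-0.42,0.075,0.34,0,0.332,0.146,0.04,-0.42,0.075,0.34,0,0.332,0.164,0.078,-0.42,0.075,0.34,0,0.332,0.182,0.117,-0.42,0.075,0.34,0,0.332,0.182,0.117,-0.42,0.075,0.34,0,0.332,0.182,0.117,-0.42,0.075,0.34,0,0.332,0.182,0.117,-0.42,0.075,0.34,0,0.332,0.182,0.117,-0.42,0.075,0.34,0]'
python3 - <<'E'
from h import *
st();rows(((453.6,-332.2,10),yawrot(-99)),((453.6,-332.2,2.5),yawrot(-99)))
p,d=grab("top");s,_=grab("side");np.savez("pics/t5.npz",p=p,d=d)
c,ph,*_=wheel(p,d);print(c,ph)
rects(p,120)
o=np.hstack([cv2.resize(p[145:235,235:335],(400,360),interpolation=2),cv2.resize(s[150:240,275:375],(400,360),interpolation=2)]);cv2.imwrite("pics/c5.png",o)
E
```

```text
time_s: 13.6
position: [450.6, -334.6, 56.3]
eef_rot: [-0.006, -0.649, 0.761, 0.0]
force: [0.7, -0.0, 0.2]
width: 87.2
grip_force: 0.0
t 13.6 pos [ 450.6 -334.6   56.3] xaxis yaw -99.06 zax [-0.01  -0.007 -1.   ] F [ 0.7 -0.   0.2] w 87.2 g 0.0 q [-0.34  0.45 -0.36  0.01 -0.76  0.18]
[-0.0032, -0.0029, 0.0463] [0.009, -0.009, -0.001]
[-0.0033, -0.003, 0.0538] [0.009, -0.009, -0.001]
[557.91745352  25.30804955] 10.614714111351134
px [180. 268.] ctr [329.9 307.5 120. ] sizes [157.6  59.5] yaw -54.5
px [476. 230.] ctr [ 438.4 -506.8  120. ] sizes [ 59.4 154.5] yaw -96.5
px [618. 228.] ctr [ 448.6 -899.3  120. ] sizes [113.2  85.5] yaw -89.6
px [285. 195.] ctr [533.9  22.7 120. ] sizes [171.  100.8] yaw -79.2
px [406. 139.] ctr [ 693.2 -316.4  120. ] sizes [62. 63.] yaw 179.2
px [190. 136.] ctr [699.4 293.7 120. ] sizes [87.8 83.3] yaw -89.6
px [586. 170.] ctr [ 608.6 -816.5  120. ] sizes [159.9 320.8] yaw -150.9
```

View pics/c5.png

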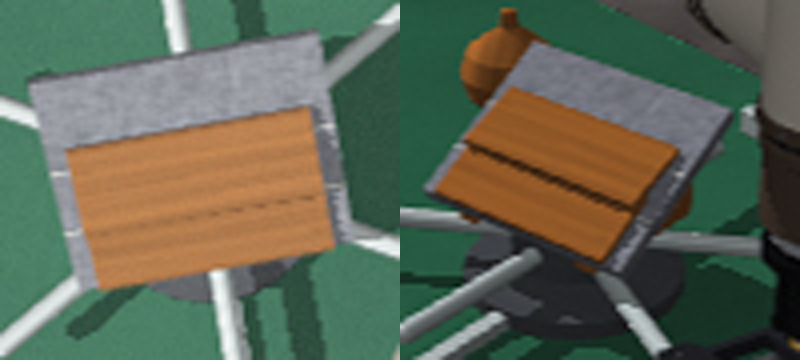

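The plain board lies on the course, roughly parallel to it, with the wheel still aligned at 10.61. I'll check its edges numerically against the expected projections.

```bash
cat >> h.py <<'E'
def boardpts(s,off,pitch=23.5):
    c,R=roofpose(s,off,0,flip=-1,pitch=pitch); # cols: x=along, y=upslope, z=-n
    a=np.array([-85,85]);
    return {k:[c+R[:,0]*x+R[:,1]*y-R[:,2]*3 for x in a] for k,y in (("low",-32),("up",32))}
E
python3 - <<'E'
from h import *
p=np.load("pics/t5.npz")["p"];
f=lambda X:((proj("top",X)-[235,145])*4).round(1)
for k,v in boardpts(78,7).items(): print("plain",k,[f(x) for x in v])
for s in (46,92):
  c,R=roofpose(s,0,0,flip=-1,pitch=31); print("chalk",s,[f(c+R[:,0]*x) for x in (-100,-93,93,100)])
c,R=roofpose(160,0,0,flip=-1,pitch=31);print("ridge",[f(c+R[:,0]*x) for x in (-100,100)])
# sharp measurement: wood mask columns: upper edge, ends
m=wood(p)[145:235,235:335];q=cv2.resize(m,None,fx=4,fy=4,interpolation=1)
for x in (90,150,200,250,300): print("col",x,"wood from",np.argmax(q[:,x]>127))
for y in (170,190): w=np.where(q[y]>127)[0];print("row",y,w.min(),w.max())
g=cv2.resize(cv2.cvtColor(p[145:235,235:335],6),None,fx=4,fy=4,interpolation=2).astype(float)
for x in (110,170,230,290): print("dark line col",x,185+np.argmin(g[185:250,x]),)
hsv=cv2.cvtColor(p,40)[145:235,235:335]; 
for x0 in (13,14,15,16,18,19,20): print(x0*4+2,(g[:,x0*4+2][160:260:4]).round().astype(int).tolist())
for x0 in (80,81,82,83,84,85): print(x0*4+2,(g[:,x0*4+2][108:208:4]).round().astype(int).tolist())
E
```

```text
plain low [array([324.9, 193.8]), array([ 85.1, 236.9])]
plain up [array([309.3, 106.4]), array([ 65.7, 150. ])]
chalk 46 [array([344.4, 182.6]), array([334.6, 184.3]), array([ 74.9, 231.1]), array([ 65.1, 232.8])]
chalk 92 [array([334.2, 123.3]), array([324.3, 125.1]), array([ 60.5, 172.4]), array([ 50.5, 174.2])]
ridge [array([318.5,  32.2]), array([28.1, 84.1])]
col 90 wood from 148
col 150 wood from 136
col 200 wood from 128
col 250 wood from 116
col 300 wood from 108
row 170 72 319
row 190 76 323
dark line col 110 232
dark line col 170 221
dark line col 230 209
dark line col 290 200
54 [153, 147, 139, 191, 184, 150, 142, 141, 131, 123, 119, 112, 110, 109, 107, 107, 111, 111, 110, 108, 107, 110, 114, 111, 111]
58 [151, 145, 134, 191, 178, 150, 151, 155, 152, 146, 141, 135, 128, 126, 122, 114, 109, 109, 112, 111, 110, 114, 114, 111, 113]
62 [153, 143, 134, 180, 172, 149, 148, 155, 154, 153, 151, 151, 149, 151, 151, 145, 135, 125, 131, 122, 111, 111, 112, 111, 113]
66 [151, 143, 144, 176, 169, 151, 150, 155, 158, 156, 152, 151, 157, 164, 164, 164, 163, 149, 181, 166, 135, 130, 121,
[... 442 characters left out ...]
 101, 100, 100, 103, 103, 105, 107, 105, 111, 123, 126, 134, 135, 129, 134, 138, 139]
326 [161, 155, 153, 136, 178, 174, 124, 108, 104, 99, 101, 106, 106, 99, 99, 101, 102, 99, 103, 128, 125, 115, 119, 119, 123]
330 [132, 134, 144, 151, 190, 184, 152, 118, 123, 116, 105, 107, 105, 103, 100, 103, 106, 107, 102, 136, 126, 108, 99, 96, 100]
334 [84, 91, 108, 114, 144, 145, 138, 122, 139, 149, 121, 104, 106, 109, 108, 108, 110, 109, 102, 141, 127, 125, 115, 125, 119]
338 [64, 63, 59, 57, 73, 82, 86, 97, 110, 121, 106, 104, 112, 108, 105, 107, 110, 107, 98, 133, 122, 140, 141, 149, 151]
342 [71, 70, 68, 70, 67, 63, 68, 66, 61, 59, 67, 85, 94, 84, 78, 84, 93, 95, 103, 124, 137, 153, 158, 156, 161]
```

The plain board is within about 1 mm everywhere. On to the ridge-board grasp.

```bash
python3 -m inch '[-0.003,-0.003,0.02,0.009,-0.009,0,0,-0.003,-0.003,0.036,0.009,-0.009,0,0,-0.003,-0.003,0.036,0.009,-0.009,0,0,-0.003,-0.003,0.036,0.009,-0.009,0,0,-0.003,-0.003,0.036,0.009,-0.009,0,0,-0.003,-0.003,0.036,0.009,-0.009,0,0,-0.003,-0.003,0.036,0.009,-0.009,0,0,-0.003,-0.003,0.036,0.009,-0.009,0,0]'
python3 - <<'E'
from h import *
st();rows(((453.6,-332.2,2.5),yawrot(-99)))
E
```

```text
time_s: 14.37
position: [451.6, -331.5, 18.1]
eef_rot: [-0.001, -0.649, 0.761, 0.002]
force: [-0.1, -0.8, -0.3]
width: 86.9
grip_force: 0.0
t 14.37 pos [ 451.6 -331.5   18.1] xaxis yaw -99.11 zax [-0.004  0.002 -1.   ] F [-0.1 -0.8 -0.3] w 86.9 g 0.0 q [-0.34  0.51 -0.39 -0.   -0.68  0.19]
[0.0004, -0.0022, 0.0156] [0.004, 0.002, -0.002]
```

```bash
python3 -m inch '[0,-0.002,0.008,0.004,0.002,-0.002,0,0,-0.002,0.012,0.004,0.002,-0.002,0,0,-0.002,0.014,0.004,0.002,-0.002,0,0,-0.002,0.014,0.004,0.002,-0.002,0,0,-0.002,0.014,0.004,0.002,-0.002,0,0,-0.002,0.014,0.004,0.002,-0.002,0,0,-0.002,0.014,0.004,0.002,-0.002,0,0,-0.002,0.014,0.004,0.002,-0.002,0]'
python3 - <<'E'
from h import *
st();rows(((453.6,-332.2,2.5),yawrot(-99)))
E
```

```text
time_s: 15.03
position: [453.1, -331.7, 3.4]
eef_rot: [-0.0, -0.649, 0.76, 0.0]
force: [0.3, -0.6, 0.1]
width: 86.6
grip_force: 0.0
t 15.03 pos [ 453.1 -331.7    3.4] xaxis yaw -99.0 zax [-0.001  0.    -1.   ] F [ 0.3 -0.6  0.1] w 86.6 g 0.0 q [-0.34  0.53 -0.4   0.   -0.64  0.19]
[0.0005, -0.0005, 0.0009] [0.001, -0.0, 0.0]
```

Close, lift, and begin the counter-clockwise yaw.

```bash
python3 -m inch '[0.0005,0,0.001,0,0,0,0,0.0005,0,0.001,0,0,0,1,0.0005,0,0.001,0,0,0,1,0.0005,0,0.001,0,0,0,1,0.0005,0,0.001,0,0,0,1,0.0005,0,0.001,0,0,0,1,0.0005,0,0.001,0,0,0,1,0.0005,0,0.001,0,0,0,1,0,0,-0.03,0,0,0,1,0,0,-0.07,0,0,0,1,0,0,-0.11,0,0,0,1,0,0,-0.15,0,0,0,1,0,0,-0.19,0,0,0,1,0,0,-0.23,0,0,0,1,0,0,-0.23,0,0,0,1,0,0,-0.23,0,0,0,1,0,0,-0.23,0,0,0,1]'
python3 - <<'E'
from h import *
st();rows(((430,-230,240),yawrot(0)))
E
```

```text
time_s: 16.45
position: [452.7, -331.1, 232.4]
eef_rot: [-0.0, -0.649, 0.761, 0.001]
force: [-0.6, 0.6, -1.2]
width: 63.4
grip_force: 30.0
t 16.45 pos [ 452.7 -331.1  232.4] xaxis yaw -99.02 zax [-0.002  0.002 -1.   ] F [-0.6  0.6 -1.2] w 63.4 g 30.0 q [-0.34  0.27 -0.13 -0.   -1.17  0.19]
[-0.0963, 0.0383, -0.0073] [0.001, 0.003, -1.728]
```

```bash
python3 -m inch '[-0.007,0.003,-0.001,0,0,-0.12,1,-0.014,0.005,-0.002,0,0,-0.24,1,-0.02,0.008,-0.003,0,0,-0.36,1,-0.027,0.011,-0.003,0,0,-0.48,1,-0.034,0.013,-0.004,0,0,-0.6,1,-0.041,0.016,-0.004,0,0,-0.72,1,-0.048,0.019,-0.005,0,0,-0.84,1,-0.055,0.022,-0.005,0,0,-0.96,1,-0.062,0.024,-0.006,0,0,-1.08,1,-0.068,0.027,-0.006,0,0,-1.2,1,-0.075,0.03,-0.006,0,0,-1.32,1,-0.082,0.033,-0.007,0,0,-1.44,1,-0.089,0.035,-0.007,0,0,-1.56,1,-0.096,0.038,-0.007,0,0,-1.68,1,-0.096,0.038,-0.007,0,0,-1.728,1,-0.096,0.038,-0.007,0,0,-1.728,1,-0.096,0.038,-0.007,0,0,-1.728,1]'
python3 - <<'E'
from h import *
st();rows(*[roofpose(124,7,.5,flip=-1,lift=l) for l in (90,40)])
print(roofpose(124,7,.5,flip=-1,lift=90)[0])
s=sensors.read_state();R=Rot.from_quat(np.roll(s["eef_rot"],-1)).as_matrix()
p,Rt=roofpose(124,7,.5,flip=-1,lift=90);w=Rot.from_matrix(R.T@Rt).as_rotvec()
dt=R.T@(p-s["position"])/1000
for i in range(1,17):print(np.round(np.r_[dt*i/16,w*i/16],3).tolist())
E
```

```text
time_s: 17.87
position: [430.1, -230.6, 238.6]
eef_rot: [-0.001, 1.0, -0.001, -0.002]
force: [-0.3, -0.5, -0.3]
width: 63.1
grip_force: 30.0
t 17.87 pos [ 430.1 -230.6  238.6] xaxis yaw -0.07 zax [-0.005  0.001 -1.   ] F [-0.3 -0.5 -0.3] w 63.1 g 30.0 q [-0.16  0.14 -0.29 -0.   -1.15  1.73]
[0.1256, -0.2557, 0.0083] [-0.303, 0.363, -1.73]
[0.1454, -0.2594, 0.054] [-0.303, 0.363, -1.73]
[555.9299668   24.92953863 229.94176905]
[0.008, -0.016, 0.001, -0.019, 0.023, -0.108]
[0.016, -0.032, 0.001, -0.038, 0.045, -0.216]
[0.024, -0.048, 0.002, -0.057, 0.068, -0.324]
[0.031, -0.064, 0.002, -0.076, 0.091, -0.433]
[0.039, -0.08, 0.003, -0.095, 0.113, -0.541]
[0.047, -0.096, 0.003, -0.114, 0.136, -0.649]
[0.055, -0.112, 0.004, -0.133, 0.159, -0.757]
[0.063, -0.128, 0.004, -0.152, 0.181, -0.865]
[0.071, -0.144, 0.005, -0.171, 0.204, -0.973]
[0.078, -0.16, 0.005, -0.19, 0.227, -1.081]
[0.086, -0.176, 0.006, -0.208, 0.249, -1.189]
[0.094, -0.192, 0.006, -0.227, 0.272, -1.298]
[0.102, -0.208, 0.007, -0.246, 0.295, -1.406]
[0.11, -0.224, 0.007, -0.265, 0.317, -1.514]
[0.118, -0.24, 0.008, -0.284, 0.34, -1.622]
[0.126, -0.256, 0.008, -0.303, 0.363, -1.73]
```

```bash
python3 -m inch '[0.008,-0.016,0.001,-0.019,0.023,-0.108,1,0.016,-0.032,0.001,-0.038,0.045,-0.216,1,0.024,-0.048,0.002,-0.057,0.068,-0.324,1,0.031,-0.064,0.002,-0.076,0.091,-0.433,1,0.039,-0.08,0.003,-0.095,0.113,-0.541,1,0.047,-0.096,0.003,-0.114,0.136,-0.649,1,0.055,-0.112,0.004,-0.133,0.159,-0.757,1,0.063,-0.128,0.004,-0.152,0.181,-0.865,1,0.071,-0.144,0.005,-0.171,0.204,-0.973,1,0.078,-0.16,0.005,-0.19,0.227,-1.081,1,0.086,-0.176,0.006,-0.208,0.249,-1.189,1,0.094,-0.192,0.006,-0.227,0.272,-1.298,1,0.102,-0.208,0.007,-0.246,0.295,-1.406,1,0.11,-0.224,0.007,-0.265,0.317,-1.514,1,0.118,-0.24,0.008,-0.284,0.34,-1.622,1,0.126,-0.256,0.008,-0.303,0.363,-1.73,1,0.126,-0.256,0.008,-0.303,0.363,-1.73,1,0.126,-0.256,0.008,-0.303,0.363,-1.73,1,0.126,-0.256,0.008,-0.303,0.363,-1.73,1]'
python3 - <<'E'
from h import *
st();rows(*[roofpose(124,7,.5,flip=-1,lift=l) for l in (90,45,15,4)])
E
```

```text
time_s: 19.45
position: [556.3, 24.5, 231.4]
eef_rot: [0.131, 0.625, 0.753, 0.157]
force: [0.0, -0.9, -1.2]
width: 63.2
grip_force: 30.0
t 19.45 pos [556.3  24.5 231.4] xaxis yaw 100.57 zax [ 0.393  0.073 -0.917] F [ 0.  -0.9 -1.2] w 63.2 g 30.0 q [ 0.38  0.07 -0.51  0.14 -0.59  2.85]
[0.0004, -0.0008, 0.0012] [0.001, 0.001, -0.001]
[0.0005, -0.0009, 0.0462] [0.001, 0.001, -0.001]
[0.0005, -0.0009, 0.0762] [0.001, 0.001, -0.001]
[0.0006, -0.001, 0.0872] [0.001, 0.001, -0.001]
```

```bash
python3 -m inch '[0,-0.001,0.02,0,0,0,1,0,-0.001,0.045,0,0,0,1,0,-0.001,0.065,0,0,0,1,0.0005,-0.001,0.08,0,0,0,1,0.0005,-0.001,0.087,0,0,0,1,0.0005,-0.001,0.087,0,0,0,1,0.0005,-0.001,0.087,0,0,0,1,0.0005,-0.001,0.087,0,0,0,1,0.0005,-0.001,0.087,0,0,0,1,0.0005,-0.001,0.087,0,0,0,1]'
python3 - <<'E'
from h import *
st();rows(*[roofpose(124,7,.5,flip=-1,lift=l) for l in (4,0)])
t,d=grab("top");s,_=grab("side");m=wood(t);X=cloud("top",d)
k=(m>0)&(X[...,2]>70)&(X[...,2]<190)&(abs(X[...,0]-560)<120)&(abs(X[...,1]-25)<125)
u=np.array([np.cos(np.radians(PH)),np.sin(np.radians(PH))]);v=np.array([-u[1],u[0]])
A=X[k];up=(A[:,:2]-AX)@u+69;al=(A[:,:2]-AX)@v;hi=A[:,2]-up*np.tan(np.radians(31))-78
for lo in range(0,150,10):
    q=(up>=lo)&(up<lo+10)
    if q.sum()>5: print(lo,q.sum(),"along",np.percentile(al[q],[1,99]).round(1),"off",np.median(hi[q]).round(1))
o=np.hstack([cv2.resize(t[135:235,235:335],(400,400),interpolation=2),cv2.resize(s[140:240,275:375],(400,400),interpolation=2)]);cv2.imwrite("pics/c6.png",o)
E
```

```text
time_s: 20.28
position: [590.4, 32.0, 153.3]
eef_rot: [0.132, 0.624, 0.754, 0.159]
force: [-1.1, 0.2, 0.2]
width: 63.2
grip_force: 30.0
t 20.28 pos [590.4  32.  153.3] xaxis yaw 100.72 zax [ 0.397  0.074 -0.915] F [-1.1  0.2  0.2] w 63.2 g 30.0 q [ 0.36  0.22 -0.57  0.19 -0.38  2.8 ]
[-0.0005, -0.0017, 0.0017] [0.005, 0.0, 0.001]
[-0.0005, -0.0018, 0.0057] [0.005, 0.0, 0.001]
0 64 along [-81.6 -35.4] off 7.9
10 62 along [-81.4 -34.4] off 8.2
20 66 along [-82.3 -35.8] off 8.4
30 70 along [-81.5 -36.1] off 15.4
40 68 along [-81.2  84.8] off 15.9
50 87 along [-81.   84.3] off 14.6
60 106 along [-82.2  83.8] off 13.4
70 134 along [-81.3  83.9] off 21.7
80 136 along [-81.   84.3] off 21.9
90 136 along [-81.2  84.8] off 20.6
100 194 along [-81.4  83.6] off 18.6
110 165 along [-80.8  84.1] off 16.7
120 126 along [-80.7  84.7] off 23.5
```

View pics/c6.png

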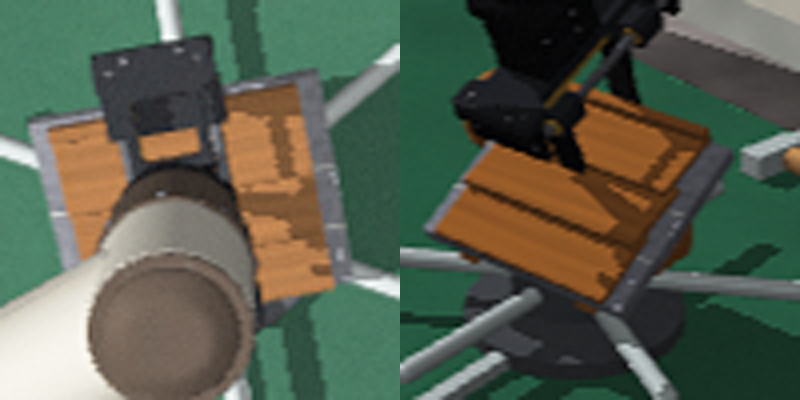

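The ridge board is aligned across, with its bead at the ridge side. Now the final lowering.

```bash
python3 -m inch '[-0.0005,-0.0017,0.001,0.004,0,0.001,1,-0.0005,-0.0017,0.001,0.004,0,0.001,1,-0.0005,-0.0017,0.001,0.004,0,0.001,1,-0.0005,-0.0017,0.001,0.004,0,0.001,1,-0.0005,-0.0017,0.001,0.004,0,0.001,1,-0.0005,-0.0017,0.001,0.004,0,0.001,1]'
python3 - <<'E'
from h import *
st();rows(*[roofpose(124,7,.5,flip=-1,lift=l) for l in (0,)])
E
```

```text
time_s: 20.88
position: [589.1, 31.2, 150.5]
eef_rot: [0.13, 0.625, 0.754, 0.156]
force: [-0.6, 0.0, -0.8]
width: 63.7
grip_force: 30.0
t 20.88 pos [589.1  31.2 150.5] xaxis yaw 100.68 zax [ 0.391  0.073 -0.917] F [-0.6  0.  -0.8] w 63.7 g 30.0 q [ 0.36  0.22 -0.57  0.19 -0.38  2.81]
[-0.0, 0.0007, 0.0036] [-0.001, 0.0, 0.001]
```

```bash
python3 -m inch '[0,0.0007,0.0015,0,0,0,1,0,0.0007,0.003,0,0,0,1,0,0.0007,0.0036,0,0,0,1,0,0.0007,0.0036,0,0,0,1,0,0.0007,0.0036,0,0,0,1,0,0.0007,0.0036,0,0,0,1]'
python3 - <<'E'
from h import *
st();rows(*[roofpose(124,7,.5,flip=-1,lift=l) for l in (0,)])
E
```

```text
time_s: 21.38
position: [591.3, 31.6, 147.7]
eef_rot: [0.13, 0.625, 0.754, 0.157]
force: [-1.7, 0.2, 1.9]
width: 63.5
grip_force: 30.0
t 21.38 pos [591.3  31.6 147.7] xaxis yaw 100.68 zax [ 0.392  0.073 -0.917] F [-1.7  0.2  1.9] w 63.5 g 30.0 q [ 0.36  0.23 -0.57  0.19 -0.37  2.81]
[-0.0, -0.0002, 0.0002] [-0.0, 0.0, 0.001]
```

```bash
python3 -m inch '[0,0,0.0006,0,0,0,1,0,0,0.0006,0,0,0,1,0,0,0.0006,0,0,0,1,0,0,0.0006,0,0,0,0.22,0,0,0.0006,0,0,0,0.19,0,0,0.0006,0,0,0,0.19,0,0,0.0006,0,0,0,0.19,0,0,-0.005,0,0,0,0.19,0,0,-0.02,0,0,0,0.19,0,0,-0.06,0,0,0,0.19,0,0,-0.1,0,0,0,0.1,0,-0.03,-0.14,0,0,0,0,0,-0.07,-0.16,0,0,0,0,0,-0.11,-0.16,0,0,0,0,0,-0.11,-0.16,0,0,0,0]'
python3 - <<'E'
from h import *
st();rows(((380,-300,300),yawrot(60)))
E
```

```text
time_s: 22.63
position: [422.2, -1.5, 247.4]
eef_rot: [0.128, 0.626, 0.754, 0.155]
force: [0.2, -1.7, -0.7]
width: 85.9
grip_force: 0.0
t 22.63 pos [422.2  -1.5 247.4] xaxis yaw 100.59 zax [ 0.387  0.073 -0.919] F [ 0.2 -1.7 -0.7] w 85.9 g 0.0 q [ 0.46 -0.21 -0.73  0.17 -0.67  2.75]
[-0.2856, -0.0678, -0.0864] [0.387, -0.144, 0.699]
```

```bash
python3 -m inch '[-0.04,-0.01,-0.012,0.05,-0.02,0.09,0,-0.08,-0.02,-0.024,0.1,-0.04,0.18,0,-0.12,-0.03,-0.036,0.15,-0.06,0.27,0,-0.16,-0.04,-0.048,0.2,-0.08,0.36,0,-0.2,-0.05,-0.06,0.25,-0.1,0.45,0,-0.24,-0.058,-0.073,0.31,-0.12,0.55,0,-0.28,-0.067,-0.085,0.36,-0.14,0.65,0,-0.28,-0.067,-0.085,0.36,-0.14,0.65,0,-0.28,-0.067,-0.085,0.36,-0.14,0.65,0,-0.28,-0.067,-0.085,0.36,-0.14,0.65,0]'
python3 - <<'E'
from h import *
st();p,d=grab("top");s,_=grab("side")
c,ph,*_=wheel(p,d);print(c,ph)
f=lambda X:((proj("top",X)-[235,135])*4).round(1)
for n,sv in(("plain",78),("ridge",124)):
    for k,v in boardpts(sv,7).items(): print(n,k,[f(x) for x in v])
q=cv2.resize(wood(p)[135:235,235:335],None,fx=4,fy=4,interpolation=1)
for y in (120,150,170,190,210,230): w=np.where(q[y]>127)[0];print("row",y,w.min(),w.max())
for x in (90,150,200,250,290): print("col",x,np.argmax(q[:,x]>127))
rects(p)
o=np.hstack([cv2.resize(p[135:235,235:335],(400,400),interpolation=2),cv2.resize(s[140:240,275:375],(400,400),interpolation=2)]);cv2.imwrite("pics/c7.png",o)
E
```

```text
time_s: 23.47
position: [387.2, -291.8, 301.2]
eef_rot: [0.012, 0.854, 0.52, 0.011]
force: [-0.4, 0.9, -0.3]
width: 87.1
grip_force: 0.0
t 23.47 pos [ 387.2 -291.8  301.2] xaxis yaw 62.72 zax [ 0.032 -0.009 -0.999] F [-0.4  0.9 -0.3] w 87.1 g 0.0 q [-0.31  0.07 -0.2  -0.   -1.26  2.98]
[558.02867308  25.24960575] 10.63437319534836
plain low [array([324.9, 233.8]), array([ 85.1, 276.9])]
plain up [array([309.3, 146.4]), array([ 65.7, 190. ])]
ridge low [array([314.3, 174. ]), array([ 70.7, 217.8])]
ridge up [array([298.3,  84.3]), array([ 50.8, 128.5])]
row 120 97 303
row 150 56 307
row 170 60 311
row 190 64 315
row 210 72 319
row 230 76 323
col 90 124
col 150 112
col 200 104
col 250 92
col 290 88
px [180. 268.] ctr [323.6 343.    6. ] sizes [171.   64.9] yaw -54.3
px [476. 230.] ctr [ 442.  -545.3    6. ] sizes [ 64.7 167.3] yaw -96.8
px [618. 228.] ctr [ 452.8 -971.2    6. ] sizes [126.4  93.2] yaw -89.6
px [283. 187.] ctr [569.4  38.5   6. ] sizes [190.3 158.6] yaw -79.2
px [406. 139.] ctr [ 719.4 -335.9    6. ] sizes [64.5 68.7] yaw 179.2
px [190. 136.] ctr [726.2 327.7   6. ] sizes [95.7 90.8] yaw -89.6
px [586. 169.] ctr [ 631.  -884.6    6. ] sizes [176.9 349.8] yaw -152.6
```

View pics/c7.png

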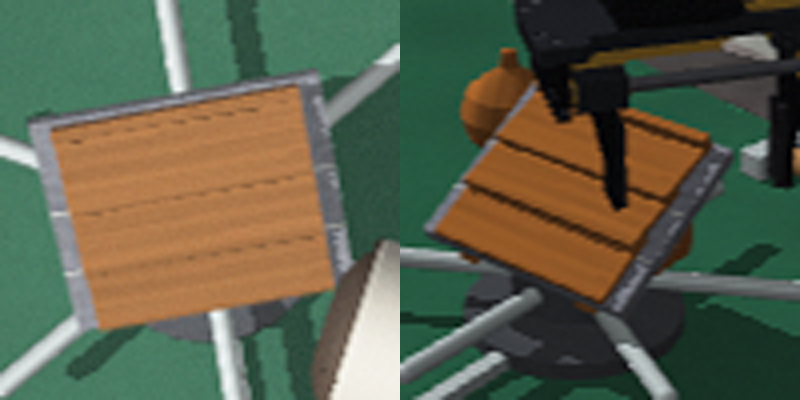

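Both boards' lower edges match their predicted positions to within about 1 px. The bead is at the ridge side, the wheel is at 10.63°, and the gourd and pot have not moved.

```bash
python3 -c "
from station import manip
print(manip.close_job())"
```

```text
the job is handed in; nothing more can be done
None
```

The job is handed in: the eave is over the pointer bar, the plain and ridge boards lie loose, centred and along their chalk lines (to about 1–2 mm by camera), the bead is at the ridge side, and the gourd and pot did not move.

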